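Unstack the food pots onto their coasters

ROBOT

A 7-joint arm with a two-finger parallel gripper is mounted at the origin on a cart in front of the work surface, level with it; the furniture and walls round the work are solid. World frame = base frame: x ahead of the robot, y to its left, z up, the work surface at z = 0. Lengths are in m, angles in rad, forces in N, time in s.
With the tool pointing down it reaches from about 0.4 to 0.875 m from the base axis. Payload 19.3 kg.
Tool frame: the origin (TCP) lies midway between the tips of the shut fingers; the grasp point (between the pads) lies 19 mm behind it; z points along the fingers, y is the direction in which the jaws open and shut (so a half turn about z gives the same grasp; the last joint's range is limited). The gripper opens to 85 mm and grips with 20 to 120 N. Pads are 22 mm wide; open, the fingers measure 114 mm over their backs; the gripper's body (76 mm by 85 mm) begins 54 mm behind the grasp point. The pads swing forward as they close: fully open they stand 13 mm farther back than shut.
Start: joints at [-1.332, 0.521, -0.036, 1.599, 0.021, 1.021, -0.113], TCP at [0.19, 0.595, 0.231] pointing down, gripper open.
Joint ranges: [-2.91, 2.91], [-0.3, 2.13], [-1.5, 1.42], [0.17, 2.43], [-1.26, 4.41], [0.16, 1.93], [-2.52, 2.52]. Speed limits (rad/s): [1.89, 1.89, 2.39, 2.39, 3.01, 3.01, 3.01].

INTERFACE

Orientations are given as [roll, pitch, yaw] about the fixed x, y, z axes, in that order (R = Rz(yaw) Ry(pitch) Rx(roll)).
In Python, from workcell import telemetry, cams, workorder gives the robot as it stands. The module is installed in compiled form; this text tells all that it offers.
- The arm moves only by the tool apply_moves, never from a script. Its argument "steps" is a list of rows, each a list of 4 numbers: the shift along the tool's x, y, z in cm, then the turn about the tool's z in rad. A call has exactly 10 rows; each row is the pose to reach, as a shift and turn from the pose commanded when the call began, along the tool's axes at that moment; what a row does not reach only later rows make up. A row lasts 1/12 s, in which the tool goes at most 41.7 mm and 7.16 degrees, less where a joint would pass 70% of its speed; a pose out of reach is approached as far as the arm can. A call with a gripper value outside its range is refused whole. "claw" is the closure, from 0 (fully open) to 1 (shut), set as the call begins (left out, the last holds). The fingers move at their own pace and stop on an object; "force" is the grip in N (left out, the last holds). Time passes only in rows, so rows that repeat a pose let the fingers close, or fill a call up. It gives the time, the measured TCP pose, the force and the opening at its end, in the units of the state.
- telemetry.observe(): the state, without advancing time (a new reading comes with each control period).
- cams.grab_frame(name): name is "scene" or "top"; returns a dict with "color" (400x640x3 uint8, red, green, blue), "mtx" (3x3 intrinsics, pixels), "eye" and "orientation" of the camera in the world. Camera axes: x right, y down, z forward; pixel columns grow to the right and rows downward; lengths in m; the calibration is good to about 2 mm. A picture is of the moment at which its call begins. There is no depth.
- workorder.job_done(): hands the job in, once; it reports no verdict.
Trained networks look in the newest picture that a camera, given by its name, has taken for a name from the list of things; names that differ only in an ending like _2 or _b are one class to them, and where a whole thing is asked for, a point or a joint stands for the part that bears it (a point fixed in the world has none). Each returns a list of dicts, best first, with "score" (0 to 1); they miss things now and then, are a little off and sometimes report something else, mostly with a low value. They report only what shows in the picture. A call takes as long as a camera call. They do not tell look-alikes from the thing itself.
- cams.find_in(camera, name): "box" ([left, top, width, height] in pixels, round what is visible of it).
- cams.pinpoint(camera, name): "uv" ([column, row] in pixels: a listed point, or the origin of a listed thing).
The state is a dict: "clock": time; "qpos": joint angles; "qd": joint speeds; "joint_efforts": joint torques, N m; "position": TCP position; "tool_rot": TCP orientation; "force": force on the tool from outside, world axes, zero at the start; "moment": the same for the moment, N m; "grip_width": finger opening in m.
Only numpy, scipy, OpenCV 4.12 (cv2) and the standard library are available. Lean on these libraries where they do the work, as an engineer would, in place of code of your own. Each camera call takes 0.05 s, during which the arm holds its last target. There are 200 camera calls.

TASK

The four food pots have been stacked in a tower. Take the tower apart without tipping any pot over and stand each pot upright in the middle of the coaster of its own colour. Leave the espresso cup and the kitchen timer standing where they are.

Things in the scene. Friction and masses are not known exactly. Their poses are not given: they have to be found in the camera images.
- blue_pot: closed round blue food pot with a blue lid and a thin white seal line under the lid, flat top, 66 mm diameter, 40 mm tall, rigid, 0.15 to 0.31 kg; at the start it is the bottom one of the stack and stands on the worktop. Origin: centre of its underside; z up along its axis.
- red_pot: closed round red food pot with a red lid and a thin white seal line under the lid, flat top, 57 mm diameter, 40 mm tall, rigid, 0.12 to 0.24 kg; at the start it is the second from below in the stack, on the blue pot. Origin: centre of its underside; z up along its axis.
- green_pot: closed round green food pot with a green lid and a thin white seal line under the lid, flat top, 48 mm diameter, 40 mm tall, rigid, 0.09 to 0.18 kg; at the start it is the third from below in the stack, on the red pot. Origin: centre of its underside; z up along its axis.
- yellow_pot: closed round yellow food pot with a yellow lid and a thin white seal line under the lid, flat top, 39 mm diameter, 40 mm tall, rigid, 0.06 to 0.13 kg; at the start it is the top one of the stack, on the green pot. Origin: centre of its underside; z up along its axis.
- blue_coaster: flat round blue coaster with a thin white ring near its edge, 90 mm diameter, 6 mm thick, fixed to the worktop. Origin: centre of its underside, on the worktop; z up. Above the back of the worktop hang wall cabinets: doors from x = 0.57 m on, 0.46 m and more above the worktop, their upright bar handles reaching to x = 0.54 m from 0.52 m up; keep the arm clear of them.
- red_coaster: flat round red coaster with a thin white ring near its edge, 90 mm diameter, 6 mm thick, fixed to the worktop. Origin: centre of its underside, on the worktop; z up.
- green_coaster: flat round green coaster with a thin white ring near its edge, 90 mm diameter, 6 mm thick, fixed to the worktop. Origin: centre of its underside, on the worktop; z up.
- yellow_coaster: flat round yellow coaster with a thin white ring near its edge, 90 mm diameter, 6 mm thick, fixed to the worktop. Origin: centre of its underside, on the worktop; z up.
- espresso_cup: bystander: white espresso cup, 58 mm wide, 85 mm long with its ear, 56 mm tall, standing loose on the worktop behind the work, on the side away from the robot. Origin: centre of its underside; z up.
- kitchen_timer: bystander: black and white round kitchen timer, 61 mm diameter, 53 mm tall, standing loose on the worktop behind the work, on the side away from the robot. Origin: centre of its underside; z up.
There are look-alikes about, which are no part of the job. What is meant by the red_pot is not orange or purple, and is the smaller of those in its own colour.

How it is judged:
By the outcome, as a careful person would: the job done as asked, in the order asked, and still so for the second after the job is handed in, with the robot touching nothing.
It also fails if it takes over 104 s, if anything falls off the work surface, if the arm or the gripper's body presses on something with over 40 N, if the wrist force passes 120 N, or if a joint passes its speed limit or range.

## Working session

There is one attempt and no reset: what is moved stays moved. The work goes in short steps, Python scripts to look and compute and a tool call to move; the robot and the scene stay as the last step left them, time stands still between calls to the robot, and variables do not carry over. Pictures are saved under pics/ and viewed, about 12 in all and at most 16, crops included, and the job is handed in when it is done.

Besides the shell and the picture viewer there is one more tool, called after "Request:" as a command line: name --pt "numbers of a row" for each row, then --argument value for the rest. apply_moves: Moves the arm, as the interface text tells. Its arguments: {"type":"object","properties":{"steps":{"type":"array"},"claw":{"type":"number"},"force":{"type":"number"}},"required":["steps"]}

```bash
mkdir -p pics; python3 - <<'E'
from workcell import telemetry, cams, workorder
import cv2,numpy as np
s=telemetry.observe();print({k:np.round(v,3).tolist() for k,v in s.items()})
for c in("scene","top"):
    f=cams.grab_frame(c);cv2.imwrite(f"pics/{c}0.png",f["color"][:,:,::-1])
    print(c,f["mtx"],f["eye"],f["orientation"])
    for n in["blue_pot","red_pot","green_pot","yellow_pot","blue_coaster","red_coaster","green_coaster","yellow_coaster","espresso_cup","kitchen_timer"]:
        print(n,[(np.round(d["uv"]).tolist(),round(d["score"],2)) for d in cams.pinpoint(c,n)][:4],[(np.round(d["box"]).tolist(),round(d["score"],2)) for d in cams.find_in(c,n)][:4])
E
```

```text
{'clock': 0.0, 'qpos': [-1.332, 0.522, -0.036, 1.6, 0.021, 1.021, -0.113], 'qd': [0.001, -0.001, -0.0, -0.0, 0.0, -0.0, -0.001], 'joint_efforts': [-0.001, -92.712, 1.979, -36.996, 0.018, 0.008, 0.0], 'position': [0.19, 0.595, 0.231], 'tool_rot': [-3.14, 0.0, 2.833], 'force': [0.733, 0.641, -0.502], 'moment': [0.05, -0.009, -0.002], 'grip_width': 0.085}
scene [[495.41199461   0.         324.46025971]
 [  0.         495.41199461 201.35757648]
 [  0.           0.           1.        ]] [-0.2703724   0.99711028  0.80901465] [-2.04995376 -0.02015164 -2.54541189]
blue_pot [([341.0, 230.0], 0.67)] [([330.0, 219.0, 22.0, 22.0], 0.79), ([222.0, 314.0, 40.0, 27.0], 0.61)]
red_pot [([390.0, 194.0], 0.92), ([342.0, 219.0], 0.72), ([400.0, 179.0], 0.71), ([354.0, 253.0], 0.58)] [([344.0, 235.0, 22.0, 23.0], 0.88), ([334.0, 209.0, 19.0, 16.0], 0.7), ([382.0, 179.0, 19.0, 20.0], 0.65)]
green_pot [([344.0, 209.0], 0.5)] [([335.0, 199.0, 14.0, 11.0], 0.75), ([337.0, 183.0, 8.0, 18.0], 0.51)]
yellow_pot [([343.0, 198.0], 0.71)] [([337.0, 185.0, 11.0, 16.0], 0.47)]
blue_coaster [([242.0, 327.0], 0.56)]
[... 1018 characters left out ...]
0.6)]
green_pot [([336.0, 207.0], 0.64), ([336.0, 208.0], 0.54)] [([328.0, 204.0, 15.0, 6.0], 0.63), ([174.0, 211.0, 24.0, 27.0], 0.44)]
yellow_pot [] []
blue_coaster [([189.0, 227.0], 0.93)] [([174.0, 213.0, 22.0, 27.0], 0.9)]
red_coaster [([292.0, 204.0], 0.8)] [([273.0, 190.0, 35.0, 27.0], 0.64), ([250.0, 157.0, 27.0, 16.0], 0.41)]
green_coaster [([234.0, 205.0], 0.56)] [([221.0, 193.0, 31.0, 21.0], 0.74)]
yellow_coaster [([391.0, 220.0], 0.92), ([189.0, 225.0], 0.21)] [([380.0, 208.0, 26.0, 30.0], 0.64)]
espresso_cup [([263.0, 167.0], 0.52)] [([252.0, 156.0, 26.0, 18.0], 0.86)]
kitchen_timer [([312.0, 166.0], 0.54)] [([304.0, 160.0, 19.0, 17.0], 0.71), ([324.0, 206.0, 20.0, 12.0], 0.66)]
```

```bash
cat >h.py <<'E'
import numpy as np,cv2
from scipy.spatial.transform import Rotation as R
from workcell import telemetry, cams
def ray(f,uv):
    d=np.linalg.inv(f["mtx"])@[uv[0],uv[1],1.]
    return np.array(f["eye"]),R.from_euler("xyz",f["orientation"]).apply(d)
def onz(f,uv,z):
    e,d=ray(f,uv);return (e+d*(z-e[2])/d[2])
def proj(f,p):
    q=R.from_euler("xyz",f["orientation"]).inv().apply(np.array(p)-f["eye"]);q=f["mtx"]@q
    return q[:2]/q[2]
def crop(f,x,y,w,h,k,fn):
    cv2.imwrite(fn,cv2.resize(f["color"][y:y+h,x:x+w,::-1],None,fx=k,fy=k,interpolation=cv2.INTER_CUBIC))
E
python3 - <<'E'
from h import *
a=cv2.imread("pics/scene0.png")[160:360,200:440];b=cv2.imread("pics/top0.png")[140:260,160:500]
cv2.imwrite("pics/a.png",cv2.resize(a,None,fx=3,fy=3,interpolation=2));cv2.imwrite("pics/b.png",cv2.resize(b,None,fx=2.3,fy=2.3,interpolation=2))
for c,L in(("scene",dict(blue=(242,327),red=(307,250),green=(266,282),yellow=(378,210),cup=(255,251),tim=(293,228),base=(341,230))),("top",dict(blue=(189,227),red=(292,204),green=(234,205),yellow=(391,220),cup=(263,167),tim=(312,166),base=(333,204)))):
    f=cams.grab_frame(c)
    for k,v in L.items():print(c,k,onz(f,v,.006 if k in("blue","red","green","yellow") else 0).round(3))
E
```

```text
scene blue [0.381 0.354 0.006]
scene red [ 0.451 -0.003  0.006]
scene green [0.448 0.187 0.006]
scene yellow [ 0.401 -0.347  0.006]
scene cup [0.577 0.084 0.   ]
scene tim [ 0.568 -0.088  0.   ]
scene base [ 0.437 -0.168  0.   ]
top blue [0.38  0.334 0.006]
top red [ 0.452 -0.016  0.006]
top green [0.452 0.183 0.006]
top yellow [ 0.392 -0.349  0.006]
top cup [0.584 0.085 0.   ]
top tim [ 0.585 -0.085  0.   ]
top base [ 0.451 -0.155  0.   ]
```

View pics/a.png

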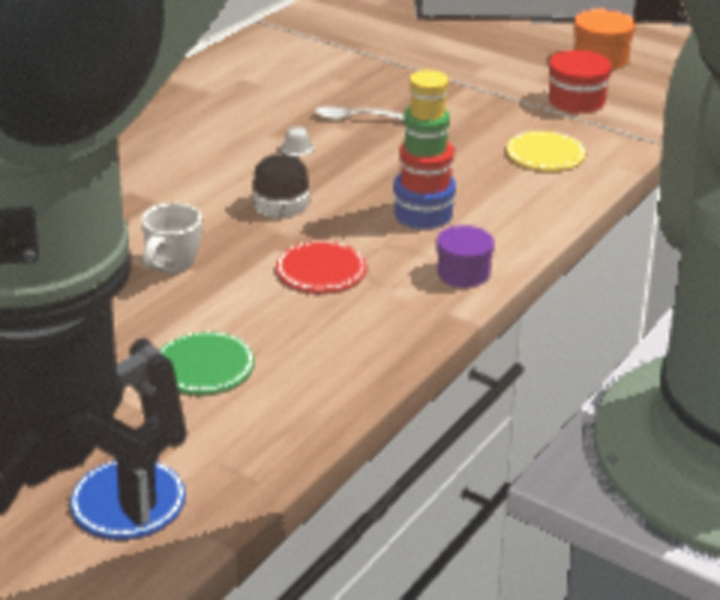

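View pics/b.png

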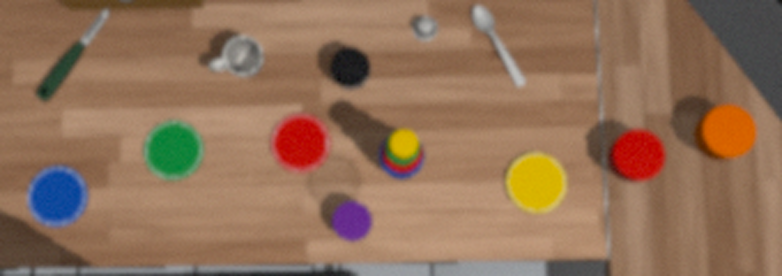

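```bash
cat >>h.py <<'E'
HUE=dict(blue=(105,125),red=(172,6),green=(50,85),yellow=(22,32),purple=(126,160))
def blobs(f,c,amin=40):
    h=cv2.cvtColor(f["color"],cv2.COLOR_RGB2HSV);lo,hi=HUE[c];H=h[...,0]
    m=((H>=lo)&(H<=hi) if lo<hi else (H>=lo)|(H<=hi))&(h[...,1]>120)&(h[...,2]>60)
    n,l,s,ct=cv2.connectedComponentsWithStats(m.astype(np.uint8))
    return [(s[i].tolist(),ct[i]) for i in range(1,n) if s[i][4]>=amin]
E
python3 - <<'E'
from h import *
for c in("scene","top"):
    f=cams.grab_frame(c)
    for k in HUE:
        for s,u in blobs(f,k): print(c,k,s,u.round(1),"z0.006",onz(f,u,.006)[:2].round(4))
    if c=="top":
        for s,u in blobs(f,"yellow"): print(onz(f,u,.16).round(4))
    for z in(0,.04,.08,.12,.16): print(c,z,proj(f,(.445,-.16,z)).round(1))
E
```

```text
scene blue [226, 315, 19, 22, 242] [234.1 326.3] z0.006 [0.3973 0.3631]
scene blue [249, 316, 10, 19, 106] [253.9 324.4] z0.006 [0.3639 0.3313]
scene red [383, 177, 21, 11, 204] [392.9 181.9] z0.006 [ 0.4637 -0.5802]
scene red [383, 188, 19, 10, 125] [391.8 192.8] z0.006 [ 0.4237 -0.4933]
scene red [333, 207, 19, 10, 81] [342.4 212.4] z0.006 [ 0.4898 -0.2601]
scene red [334, 216, 16, 8, 83] [341.2 220.2] z0.006 [ 0.4645 -0.2126]
scene red [292, 240, 30, 18, 366] [306.7 248.6] z0.006 [ 0.4562 -0.0085]
scene red [105, 271, 21, 18, 277] [115.3 280. ] z0.006 [0.7774 0.4135]
scene green [255, 272, 27, 16, 317] [268.3 279.5] z0.006 [0.4501 0.1754]
scene yellow [337, 183, 12, 9, 80] [342.6 186.9] z0.006 [ 0.5956 -0.4281]
scene yellow [337, 193, 11, 7, 60] [342.2 196.3] z0.006 [ 0.555  -0.3615]
scene yellow [371, 204, 24, 13, 225] [381.7 209.9] z0.006 [ 0.3911 -0.355 ]
scene purple [346, 236, 18, 9, 130] [354.6 240.2] z0.006 [ 0.365  -0.1327]
scene 0 [337.5 230.3]
scene 0.04 [337.9 219.3]
scene 0.08 [338.3 208.2]
scene 0.12 [338.7 196.7]
scene 0.16 [339.2 185. ]
top blue [173, 213, 24, 24, 430] [184.4 224.9] z0.006 [0.3872 0.3502]
top red [131, 133, 17, 15, 144] [139.6 140.1] z0.006 [0.688  0.5196]
top red [278, 189, 25, 26, 517] [290.4 201.8] z0.006 [ 0.4602 -0.0101]
top red [424, 196, 26, 23, 465] [436.7 207.1] z0.006 [ 0.4334 -0.5054]
top green [224, 194, 23, 22, 385] [234.9 204.7] z0.006 [0.4532 0.1794]
top yellow [328, 196, 15, 15, 145] [335.1 202.1] z0.006 [ 0.4564 -0.1623]
top yellow [380, 206, 26, 27, 548] [392.6 219. ] z0.006 [ 0.3956 -0.3548]
top purple [305, 228, 16, 16, 200] [312.4 235.5] z0.006 [ 0.3443 -0.084 ]
[ 0.4353 -0.1599  0.16  ]
[ 0.3808 -0.3325  0.16  ]
top 0 [334.4 205.6]
top 0.04 [334.6 204.1]
top 0.08 [334.7 202.5]
top 0.12 [334.9 200.8]
top 0.16 [335.  198.9]
```

```bash
cat >>h.py <<'E'
def go(*ps):
    s=telemetry.observe();p=s["position"];r=R.from_euler("xyz",s["tool_rot"])
    print("t",round(s["clock"],2),"at",np.round(p,4),"rot",np.round(s["tool_rot"],3),"w",s["grip_width"],"q7",round(s["qpos"][6],2))
    for q in ps: print(q,(r.inv().apply(np.array(q)-p)*100).round(2))
def tri(a,ua,b,ub):
    A=[];B=[]
    for f,u in((a,ua),(b,ub)):
        e,d=ray(f,u);d=d/np.linalg.norm(d);M=np.eye(3)-np.outer(d,d);A.append(M);B.append(M@e)
    return np.linalg.lstsq(np.vstack(A),np.hstack(B),rcond=None)[0]
E
python3 - <<'E'
from h import *
s=cams.grab_frame("scene");t=cams.grab_frame("top")
print(tri(s,(342.6,186.3),t,(335.1,202.1)).round(4),proj(s,(.435,-.16,.16)))
go((.36,.30,.26),(.46,.05,.26),(.46,-.05,.26),(.435,-.16,.26))
E
```

```text
[ 0.4343 -0.1606  0.1586] [341.92951943 185.83040786]
t 2.4 at [0.19   0.5954 0.2313] rot [3.142 0.    2.833] w 0.08523023097585361 q7 -0.11
(0.36, 0.3, 0.26) [-25.18 -22.98  -2.87]
(0.46, 0.05, 0.26) [-42.3  -43.76  -2.87]
(0.46, -0.05, 0.26) [-45.34 -53.28  -2.87]
(0.435, -0.16, 0.26) [-46.3  -64.52  -2.87]
```

Candidates for red_pot in the scene view are the large red pot (393,187), the orange pot (401,173), the purple pot (355,246) and the red pot in the tower (342,215). I choose the tower one because it is second from below and smaller than the other red pot; crop a.png shows it between the blue and green pots. The tower top is at about (0.435,-0.160).

Request:
apply_moves --pt "-2.5 -2.3 -0.5 0" --pt "-5 -4.6 -1 0" --pt "-7.5 -6.9 -1.5 0" --pt "-10 -9.2 -2 0" --pt "-12.5 -11.5 -2.9 0" --pt "-15 -13.8 -2.9 0" --pt "-17.5 -16.1 -2.9 0" --pt "-20 -18.4 -2.9 0" --pt "-22.5 -20.7 -2.9 0" --pt "-25 -23 -2.9 0" --claw 0

```text
clock: 3.23
position: [0.3588, 0.2988, 0.2605]
tool_rot: [3.141, 0.0, 2.833]
force: [1.2, 0.7, -0.6]
grip_width: 0.0851
```

Request:
apply_moves --pt "-1.7 -2.1 0 0" --pt "-3.4 -4.2 0 0" --pt "-5.1 -6.3 0 0" --pt "-6.8 -8.4 0 0" --pt "-8.5 -10.5 0 0" --pt "-10.2 -12.6 0 0" --pt "-12 -15 0 0" --pt "-14 -18 0 0" --pt "-16 -20.8 0 0" --pt "-17.2 -22 0 0"

```text
clock: 4.07
position: [0.4557, 0.0345, 0.2606]
tool_rot: [-3.141, 0.001, 2.829]
force: [0.0, 0.3, -0.3]
grip_width: 0.0857
```

```bash
python3 - <<'E'
from h import *
go((.4345,-.16,.21),(.4345,-.16,.135))
s=cams.grab_frame("scene");t=cams.grab_frame("top")
for f in(s,t):
  for k in("blue","yellow"):
    for b,u in blobs(f,k): print(k,b,u.round(1),onz(f,u,.006).round(4))
E
```

```text
t 4.07 at [0.4557 0.0345 0.2606] rot [-3.141e+00  1.000e-03  2.829e+00] w 0.08569953945867285 q7 1.12
(0.4345, -0.16, 0.21) [ -3.96 -19.16   5.07]
(0.4345, -0.16, 0.135) [ -3.95 -19.16  12.57]
blue [226, 314, 33, 22, 551] [241.9 324.7] [0.3862 0.3484 0.006 ]
yellow [337, 183, 12, 9, 75] [342.7 186.8] [ 0.5958 -0.4293  0.006 ]
yellow [337, 193, 11, 7, 61] [342.2 196.2] [ 0.5553 -0.362   0.006 ]
yellow [369, 204, 26, 13, 241] [381.5 209.9] [ 0.3916 -0.3548  0.006 ]
blue [173, 214, 24, 23, 427] [184.3 225. ] [0.3868 0.3506 0.006 ]
yellow [329, 196, 14, 15, 145] [335.2 202.1] [ 0.4563 -0.1629  0.006 ]
yellow [380, 207, 26, 26, 544] [392.5 219.1] [ 0.3951 -0.3547  0.006 ]
```

Request:
apply_moves --pt "-0.8 -3 0 0" --pt "-1.6 -6 0 0" --pt "-2.4 -9 0 0" --pt "-3 -12 0 0" --pt "-3.5 -15 1 0" --pt "-3.8 -17.5 2 0" --pt "-3.9 -18.8 3 0" --pt "-4 -19.2 4 0" --pt "-4 -19.2 5 0" --pt "-4 -19.2 5 0"

```text
clock: 5.0
position: [0.4345, -0.1555, 0.2088]
tool_rot: [-3.142, -0.002, 2.833]
force: [-0.6, -0.2, -0.1]
grip_width: 0.0851
```

```bash
python3 - <<'E'
from h import *
go((.4345,-.16,.13))
E
```

```text
t 5.0 at [ 0.4345 -0.1555  0.2088] rot [-3.142e+00 -2.000e-03  2.833e+00] w 0.08508066299278155 q7 1.63
(0.4345, -0.16, 0.13) [-0.15 -0.43  7.88]
```

Request:
apply_moves --pt "0 0 1 0" --pt "0 0 2 0" --pt "0 0 3 0" --pt "0 0 4 0" --pt "0 0 5 0" --pt "0 0 6 0" --pt "0 0 7 0" --pt "0 0 8 0" --pt "0 0 8 0" --pt "0 0 8 0"

```text
clock: 5.83
position: [0.4348, -0.1565, 0.13]
tool_rot: [-3.141, -0.001, 2.833]
force: [0.2, 0.1, -0.8]
grip_width: 0.0855
```

```bash
python3 - <<'E'
from h import *
go((.4345,-.16,.13))
f=cams.grab_frame("scene");crop(f,300,150,100,100,6,"pics/c.png")
E
```

```text
t 5.83 at [ 0.4348 -0.1565  0.13  ] rot [-3.141e+00 -1.000e-03  2.833e+00] w 0.08546858341902189 q7 1.7
(0.4345, -0.16, 0.13) [-0.08 -0.34 -0.  ]
```

View pics/c.png

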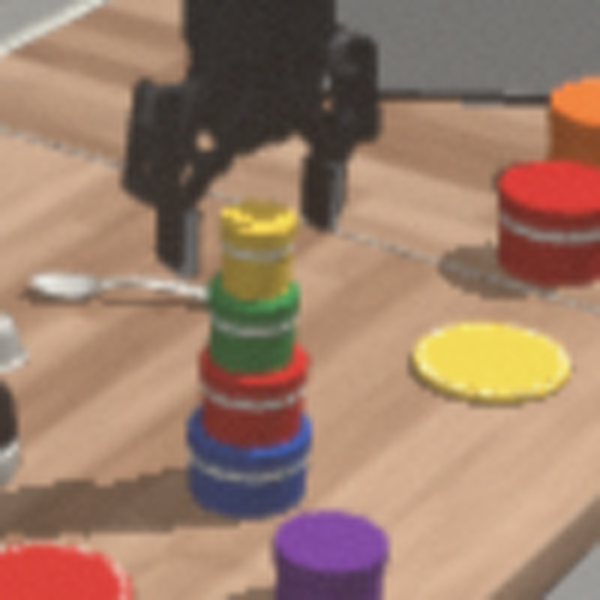

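Gripper straddles the yellow pot (crop 258,250), slightly off towards +y. I shift 3.5 mm and close.

Request:
apply_moves --pt "0 -0.2 0 0" --pt "0 -0.35 0 0" --pt "0 -0.35 0 0" --pt "0 -0.35 0 0" --pt "0 -0.35 0 0" --pt "0 -0.35 0 0" --pt "0 -0.35 0 0" --pt "0 -0.35 0 0" --pt "0 -0.35 0 0" --pt "0 -0.35 0 0"

```text
clock: 6.72
position: [0.4339, -0.1599, 0.1303]
tool_rot: [3.142, -0.0, 2.833]
force: [-0.4, 0.1, 0.7]
grip_width: 0.0854
```

Request:
apply_moves --pt "0 0 0 0" --pt "0 0 0 0" --pt "0 0 0 0" --pt "0 0 0 0" --pt "0 0 0 0" --pt "0 0 0 0" --pt "0 0 0 0" --pt "0 0 0 0" --pt "0 0 0 0" --pt "0 0 0 0" --claw 1 --force 30

```text
clock: 7.55
position: [0.434, -0.16, 0.1304]
tool_rot: [-3.142, 0.0, 2.833]
force: [-1.6, -0.8, 5.5]
grip_width: 0.0384
```

Request:
apply_moves --pt "0 0 -0.3 0" --pt "0 0 -0.8 0" --pt "0 0 -1.6 0" --pt "0 0 -2.6 0" --pt "0 0 -3.6 0" --pt "0 0 -4.6 0" --pt "0 0 -5.6 0" --pt "0 0 -6.6 0" --pt "0 0 -7 0" --pt "0 0 -7 0"

```text
clock: 8.38
position: [0.4344, -0.16, 0.2016]
tool_rot: [3.141, 0.002, 2.833]
force: [-0.2, 0.3, -1.5]
grip_width: 0.0377
```

```bash
python3 - <<'E'
from h import *
go((.3935,-.355,.20),(.3935,-.355,.017))
f=cams.grab_frame("scene");crop(f,300,150,100,100,5,"pics/d.png")
E
```

```text
t 8.38 at [ 0.4344 -0.16    0.2016] rot [3.141e+00 2.000e-03 2.833e+00] w 0.03768913308324594 q7 1.65
(0.3935, -0.355, 0.2) [ -2.02 -19.82   0.16]
(0.3935, -0.355, 0.017) [ -1.99 -19.83  18.46]
```

View pics/d.png

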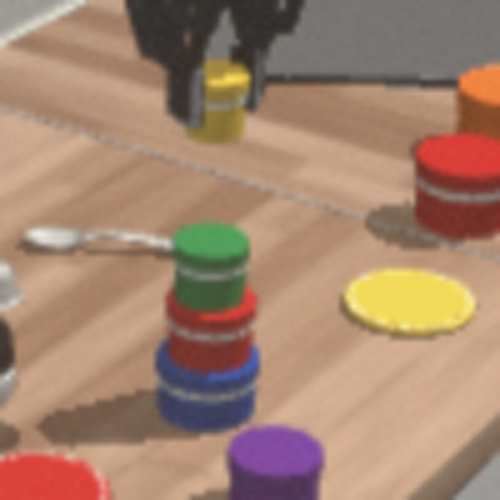

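Yellow is upright in the grip and the rest of the tower is undisturbed.

Request:
apply_moves --pt "-0.2 -1.5 0 0" --pt "-0.5 -4.5 0 0" --pt "-0.8 -8 0 0" --pt "-1.2 -11.5 0 0" --pt "-1.5 -15 0 0" --pt "-1.8 -18 0 0" --pt "-2 -19.3 0 0" --pt "-2 -19.8 1 0" --pt "-2 -19.8 2.5 0" --pt "-2 -19.8 4.5 0"

```text
clock: 9.27
position: [0.393, -0.3544, 0.1545]
tool_rot: [3.142, 0.001, 2.833]
force: [0.7, -1.1, -1.4]
grip_width: 0.0381
```

Request:
apply_moves --pt "0 0 2 0" --pt "0 0 4 0" --pt "0 0 6 0" --pt "0 0 8 0" --pt "0 0 10 0" --pt "0 0 11.3 0" --pt "0 0 12 0" --pt "0 0 12.5 0" --pt "0 0 12.5 0" --pt "0 0 12.5 0"

```text
clock: 10.1
position: [0.3929, -0.3546, 0.0305]
tool_rot: [-3.142, 0.0, 2.833]
force: [0.0, -0.9, -0.6]
grip_width: 0.0383
```

```bash
python3 - <<'E'
from h import *
go((.3938,-.355,.0165))
E
```

```text
t 10.1 at [ 0.3929 -0.3546  0.0305] rot [-3.142  0.     2.833] w 0.03834041757332295 q7 2.19
(0.3938, -0.355, 0.0165) [-0.1  -0.01  1.4 ]
```

Request:
apply_moves --pt "-0.1 0 0.3 0" --pt "-0.1 0 0.6 0" --pt "-0.1 0 0.9 0" --pt "-0.1 0 1.1 0" --pt "-0.1 0 1.2 0" --pt "-0.1 0 1.3 0" --pt "-0.1 0 1.4 0" --pt "-0.1 0 1.4 0" --pt "-0.1 0 1.4 0" --pt "-0.1 0 1.4 0"

```text
clock: 10.93
position: [0.3937, -0.355, 0.0165]
tool_rot: [-3.142, 0.0, 2.833]
force: [-0.8, 0.8, 4.0]
grip_width: 0.0382
```

Request:
apply_moves --pt "0 0 0 0" --pt "0 0 0 0" --pt "0 0 0 0" --pt "0 0 0 0" --pt "0 0 0 0" --pt "0 0 0 0" --pt "0 0 0 0" --pt "0 0 0 0" --pt "0 0 0 0" --pt "0 0 0 0" --claw 0

```text
clock: 11.77
position: [0.3937, -0.355, 0.0163]
tool_rot: [-3.142, -0.0, 2.833]
force: [-0.0, -0.4, 0.1]
grip_width: 0.0856
```

Request:
apply_moves --pt "0 0 -1 0" --pt "0 0 -2.5 0" --pt "0 0 -4.5 0" --pt "0 0 -7 0" --pt "0 0 -10 0" --pt "0 0 -13 0" --pt "0 0 -16 0" --pt "0 0 -18 0" --pt "0 0 -18 0" --pt "0 0 -18 0"

```text
clock: 12.6
position: [0.3941, -0.3551, 0.1977]
tool_rot: [-3.141, 0.002, 2.833]
force: [-0.1, 0.6, -0.3]
grip_width: 0.0856
```

```bash
python3 - <<'E'
from h import *
s=cams.grab_frame("scene");t=cams.grab_frame("top")
for f in(s,t):
  for k in("yellow","green","red"):
    for b,u in blobs(f,k):
      if 320<u[0]<410: print(k,b,u.round(1),*[(z,onz(f,u,z)[:2].round(4)) for z in (.006,.046,.12)])
go((.4345,-.16,.17),(.4345,-.16,.088))
print(proj(s,(.4345,-.16,.12)),proj(t,(.4345,-.16,.12)))
E
```

```text
yellow [377, 197, 11, 8, 63] [381.7 200.1] (0.006, array([ 0.4258, -0.4196])) (0.046, array([ 0.3911, -0.349 ])) (0.12, array([ 0.327 , -0.2185]))
yellow [369, 205, 26, 12, 217] [381.6 210.3] (0.006, array([ 0.3896, -0.352 ])) (0.046, array([ 0.3567, -0.2848])) (0.12, array([ 0.2959, -0.1605]))
green [336, 196, 13, 5, 52] [342. 198.] (0.006, array([ 0.5485, -0.3498])) (0.046, array([ 0.5077, -0.2828])) (0.12, array([ 0.4322, -0.1586]))
red [383, 177, 21, 11, 203] [392.9 182. ] (0.006, array([ 0.4635, -0.5801])) (0.046, array([ 0.4269, -0.5015])) (0.12, array([ 0.3593, -0.3562]))
red [383, 188, 19, 10, 125] [391.8 192.8] (0.006, array([ 0.4237, -0.4933])) (0.046, array([ 0.3892, -0.4191])) (0.12, array([ 0.3252, -0.2817]))
red [333, 207, 19, 10, 79] [342.4 212.5] (0.006, array([ 0.4897, -0.26  ])) (0.046, array([ 0.4519, -0.1974])) (0.12, array([ 0.3818, -0.0815]))
red [334, 217, 16, 7, 83] [341.2 220.3] (0.006, array([ 0.4643, -0.2123])) (0.046, array([ 0.4277, -0.1521])) (0.12, array([ 0.36  , -0.0406]))
green [328, 197, 14, 14, 152] [334.3 203.4] (0.006, array([ 0.452 , -0.1598])) (0.046, array([ 0.4467, -0.1592])) (0.12, array([ 0.4368, -0.1582]))
t 12.7 at [ 0.3934 -0.3546  0.196 ] rot [ 3.141e+00 -1.000e-03  2.833e+00] w 0.08542713356673805 q7 2.09
(0.4345, -0.16, 0.17) [ 2.   19.79  2.61]
(0.4345, -0.16, 0.088) [ 2.   19.78 10.81]
[341.59235406 197.6346085 ] [334.94855446 204.06675855]
```

Request:
apply_moves --pt "0.2 2 0 0" --pt "0.6 5 0 0" --pt "1 8.5 0 0" --pt "1.3 12 0 0" --pt "1.6 15.5 0 0" --pt "1.8 18 0 0" --pt "1.9 19.3 0.5 0" --pt "1.9 19.9 1.5 0" --pt "1.9 19.9 2.6 0" --pt "1.9 19.9 2.6 0"

```text
clock: 13.53
position: [0.435, -0.1588, 0.1682]
tool_rot: [-3.141, -0.004, 2.834]
force: [-0.9, 0.1, -0.7]
grip_width: 0.0853
```

Request:
apply_moves --pt "0 0 1 0" --pt "0 0 2 0" --pt "0 0 3 0" --pt "0 0 4 0" --pt "0 0 5 0" --pt "0 0 6 0" --pt "0 0 7 0" --pt "0 0 7.5 0" --pt "0 0 7.5 0" --pt "0 0 7.5 0"

```text
clock: 14.37
position: [0.436, -0.1598, 0.0951]
tool_rot: [-3.141, -0.0, 2.833]
force: [1.3, 0.2, 0.4]
grip_width: 0.0852
```

```bash
python3 - <<'E'
from h import *
go((.4355,-.159,.088))
E
```

```text
t 14.37 at [ 0.436  -0.1598  0.0951] rot [-3.141 -0.     2.833] w 0.08524328922395541 q7 1.74
(0.4355, -0.159, 0.088) [0.07 0.06 0.71]
```

Request:
apply_moves --pt "0 0 0.3 0" --pt "0 0 0.6 0" --pt "0 0 0.7 0" --pt "0 0 0.7 0" --pt "0 0 0.7 0" --pt "0 0 0.7 0" --pt "0 0 0.7 0" --pt "0 0 0.7 0" --pt "0 0 0.7 0" --pt "0 0 0.7 0"

```text
clock: 15.2
position: [0.4361, -0.1596, 0.0883]
tool_rot: [-3.142, -0.0, 2.833]
force: [0.7, 0.6, 0.0]
grip_width: 0.0852
```

Request:
apply_moves --pt "0 0 0 0" --pt "0 0 0 0" --pt "0 0 0 0" --pt "0 0 0 0" --pt "0 0 0 0" --pt "0 0 0 0" --pt "0 0 0 0" --pt "0 0 0 0" --pt "0 0 0 0" --pt "0 0 0 0" --claw 1 --force 35

```text
clock: 16.03
position: [0.4361, -0.1596, 0.0885]
tool_rot: [3.142, 0.0, 2.833]
force: [-1.6, 0.7, 5.7]
grip_width: 0.0472
```

Request:
apply_moves --pt "0 0 -0.3 0" --pt "0 0 -0.8 0" --pt "0 0 -1.8 0" --pt "0 0 -3 0" --pt "0 0 -4.5 0" --pt "0 0 -6 0" --pt "0 0 -7.5 0" --pt "0 0 -8.5 0" --pt "0 0 -9 0" --pt "0 0 -9 0"

```text
clock: 16.87
position: [0.4366, -0.1596, 0.1794]
tool_rot: [3.141, 0.002, 2.833]
force: [-0.0, -0.0, -0.4]
grip_width: 0.0473
```

```bash
python3 - <<'E'
from h import *
go((.455,.02,.18),(.4525,.179,.18))
f=cams.grab_frame("scene");crop(f,300,150,100,100,5,"pics/e.png")
E
```

```text
t 16.87 at [ 0.4366 -0.1596  0.1794] rot [3.141e+00 2.000e-03 2.833e+00] w 0.04730722592134369 q7 1.67
(0.455, 0.02, 0.18) [ 3.7  17.67 -0.06]
(0.4525, 0.179, 0.18) [ 8.77 32.75 -0.07]
```

View pics/e.png

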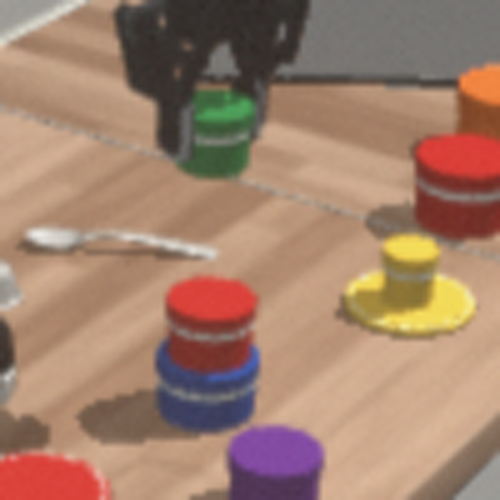

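Green is held upright and yellow stands centred on its coaster.

Request:
apply_moves --pt "0.4 1.5 0 0" --pt "1.3 5 0 0" --pt "2.3 8.7 0 0" --pt "3.3 12.4 0 0" --pt "4.3 16 0 0" --pt "5.3 19.7 0 0" --pt "6.3 23.4 0 0" --pt "7.3 27 0 0" --pt "8.2 30.5 0 0" --pt "8.7 32.7 0 0"

```text
clock: 17.75
position: [0.4518, 0.1821, 0.1774]
tool_rot: [-3.141, -0.001, 2.836]
force: [0.2, 0.2, -1.0]
grip_width: 0.0473
```

Request:
apply_moves --pt "0 0 1 0" --pt "0 0 2.5 0" --pt "0 0 4.5 0" --pt "0 0 7 0" --pt "0 0 9.5 0" --pt "0 0 12 0" --pt "0 0 14 0" --pt "0 0 15 0" --pt "0 0 15 0" --pt "0 0 15 0"

```text
clock: 18.58
position: [0.4525, 0.1779, 0.0282]
tool_rot: [-3.141, -0.001, 2.832]
force: [-0.1, 0.0, -1.2]
grip_width: 0.0469
```

```bash
python3 - <<'E'
from h import *
go((.4525,.179,.0147))
E
```

```text
t 18.58 at [0.4525 0.1779 0.0282] rot [-3.141e+00 -1.000e-03  2.832e+00] w 0.04692498951694875 q7 1.0
(0.4525, 0.179, 0.0147) [0.03 0.11 1.35]
```

Request:
apply_moves --pt "0 0.1 0.3 0" --pt "0 0.1 0.6 0" --pt "0 0.1 0.9 0" --pt "0 0.1 1.1 0" --pt "0 0.1 1.2 0" --pt "0 0.1 1.3 0" --pt "0 0.1 1.35 0" --pt "0 0.1 1.35 0" --pt "0 0.1 1.35 0" --pt "0 0.1 1.35 0"

```text
clock: 19.42
position: [0.453, 0.1793, 0.0149]
tool_rot: [3.142, 0.0, 2.833]
force: [-0.5, -0.5, -1.7]
grip_width: 0.0469
```

Request:
apply_moves --pt "0 0 0 0" --pt "0 0 0 0" --pt "0 0 0 0" --pt "0 0 0 0" --pt "0 0 0 0" --pt "0 0 0 0" --pt "0 0 0 0" --pt "0 0 0 0" --pt "0 0 0 0" --pt "0 0 0 0" --claw 0

```text
clock: 20.25
position: [0.4529, 0.1793, 0.0148]
tool_rot: [-3.142, 0.0, 2.833]
force: [-0.6, 0.7, 0.1]
grip_width: 0.0857
```

Request:
apply_moves --pt "0 0 -1 0" --pt "0 0 -2.5 0" --pt "0 0 -4.5 0" --pt "0 0 -7 0" --pt "0 0 -10 0" --pt "0 0 -12 0" --pt "0 0 -13.5 0" --pt "0 0 -14 0" --pt "0 0 -14 0" --pt "0 0 -14 0"

```text
clock: 21.08
position: [0.4527, 0.1793, 0.1547]
tool_rot: [3.141, -0.0, 2.833]
force: [0.4, -0.2, -0.4]
grip_width: 0.0855
```

```bash
python3 - <<'E'
from h import *
s=cams.grab_frame("scene");t=cams.grab_frame("top")
for f in(s,t):
  for k in("green","red"):
    for b,u in blobs(f,k):
      if 210<u[0]<360: print(k,b,u.round(1),*[(z,onz(f,u,z)[:2].round(4)) for z in (.006,.046,.08)])
go((.4355,-.159,.155),(.4355,-.159,.047))
E
```

```text
green [259, 264, 16, 9, 106] [266.3 268.3] (0.006, array([0.4879, 0.1387])) (0.046, array([0.4501, 0.1814])) (0.08, array([0.418 , 0.2178]))
green [262, 274, 20, 14, 89] [274.4 281.8] (0.006, array([0.4304, 0.1736])) (0.046, array([0.3955, 0.2146])) (0.08, array([0.3658, 0.2495]))
red [333, 205, 19, 11, 170] [341.8 210.2] (0.006, array([ 0.5001, -0.2722])) (0.046, array([ 0.4617, -0.209 ])) (0.08, array([ 0.4291, -0.1553]))
red [334, 217, 17, 7, 83] [341.4 220.3] (0.006, array([ 0.464 , -0.2129])) (0.046, array([ 0.4274, -0.1527])) (0.08, array([ 0.3963, -0.1014]))
red [292, 241, 30, 17, 367] [306.6 248.6] (0.006, array([ 0.4563, -0.0082])) (0.046, array([0.4201, 0.0419])) (0.08, array([0.3893, 0.0844]))
green [225, 200, 21, 16, 235] [235.  208.2] (0.006, array([0.4413, 0.1791])) (0.046, array([0.4362, 0.1705])) (0.08, array([0.4319, 0.1633]))
red [278, 189, 25, 26, 516] [290.4 201.8] (0.006, array([ 0.4599, -0.0101])) (0.046, array([ 0.4543, -0.0135])) (0.08, array([ 0.4496, -0.0164]))
red [326, 197, 18, 17, 240] [334.4 205. ] (0.006, array([ 0.4464, -0.1598])) (0.046, array([ 0.4412, -0.1592])) (0.08, array([ 0.4367, -0.1587]))
t 21.18 at [0.4525 0.1791 0.154 ] rot [-3.141e+00 -1.000e-03  2.833e+00] w 0.08519715191749597 q7 0.93
(0.4355, -0.159, 0.155) [ -8.66 -32.73  -0.07]
(0.4355, -0.159, 0.047) [ -8.67 -32.72  10.73]
```

Request:
apply_moves --pt "-0.4 -1.5 0 0" --pt "-1.3 -5 0 0" --pt "-2.3 -8.7 0 0" --pt "-3.3 -12.4 0 0" --pt "-4.3 -16 0 0" --pt "-5.3 -19.7 0 0" --pt "-6.3 -23.4 0 0" --pt "-7.3 -27 0 0" --pt "-8.2 -30.5 0 0" --pt "-8.7 -32.7 0 0"

```text
clock: 22.02
position: [0.4353, -0.1622, 0.1541]
tool_rot: [-3.14, -0.001, 2.83]
force: [-0.5, -0.7, 0.6]
grip_width: 0.085
```

Request:
apply_moves --pt "0 0 0 0" --pt "0 0 0.5 0" --pt "0 0 1.5 0" --pt "0 0 2.5 0" --pt "0 0 3.5 0" --pt "0 0 4.5 0" --pt "0 0 5.5 0" --pt "0 0 6 0" --pt "0 0 6 0" --pt "0 0 6 0"

```text
clock: 22.85
position: [0.4363, -0.1587, 0.0946]
tool_rot: [-3.141, -0.001, 2.833]
force: [0.6, 0.1, -0.0]
grip_width: 0.0855
```

```bash
python3 - <<'E'
from h import *
go((.436,-.159,.047))
E
```

```text
t 22.85 at [ 0.4363 -0.1587  0.0946] rot [-3.141e+00 -1.000e-03  2.833e+00] w 0.08551003987252825 q7 1.72
(0.436, -0.159, 0.047) [ 0.02 -0.04  4.76]
```

Request:
apply_moves --pt "0 0 0.7 0" --pt "0 0 1.4 0" --pt "0 0 2.1 0" --pt "0 0 2.8 0" --pt "0 0 3.5 0" --pt "0 0 4.2 0" --pt "0 0 4.7 0" --pt "0 0 4.7 0" --pt "0 0 4.7 0" --pt "0 0 4.7 0"

```text
clock: 23.68
position: [0.4365, -0.1588, 0.048]
tool_rot: [-3.142, 0.0, 2.833]
force: [-0.0, 0.7, -0.8]
grip_width: 0.0854
```

Request:
apply_moves --pt "0 0 0 0" --pt "0 0 0 0" --pt "0 0 0 0" --pt "0 0 0 0" --pt "0 0 0 0" --pt "0 0 0 0" --pt "0 0 0 0" --pt "0 0 0 0" --pt "0 0 0 0" --pt "0 0 0 0" --claw 1 --force 40

```text
clock: 24.52
position: [0.4366, -0.1588, 0.0483]
tool_rot: [3.142, 0.001, 2.833]
force: [-1.8, -0.3, 10.8]
grip_width: 0.0559
```

Request:
apply_moves --pt "0 0 -0.3 0" --pt "0 0 -0.8 0" --pt "0 0 -1.8 0" --pt "0 0 -3 0" --pt "0 0 -4.5 0" --pt "0 0 -6 0" --pt "0 0 -7.5 0" --pt "0 0 -8.5 0" --pt "0 0 -9 0" --pt "0 0 -9 0"

```text
clock: 25.35
position: [0.4369, -0.1587, 0.1389]
tool_rot: [3.141, 0.002, 2.833]
force: [0.4, -0.8, -1.7]
grip_width: 0.0558
```

```bash
python3 - <<'E'
from h import *
go((.458,-.010,.136))
f=cams.grab_frame("scene");crop(f,240,180,120,110,5,"pics/g.png")
E
```

```text
t 25.35 at [ 0.4369 -0.1587  0.1389] rot [3.141e+00 2.000e-03 2.833e+00] w 0.05580629749781822 q7 1.69
(0.458, -0.01, 0.136) [ 2.51 14.8   0.29]
```

View pics/g.png

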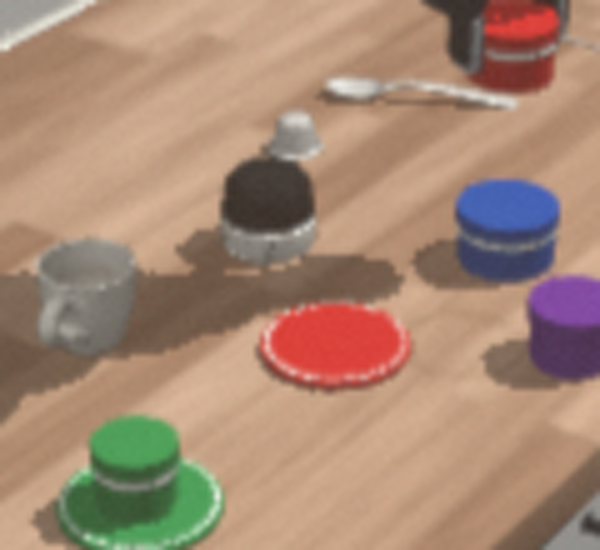

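Red is held, green is centred on its coaster, and blue stands alone. Red goes to its coaster next; final TCP z is about 0.0145.

Request:
apply_moves --pt "0.2 1 0 0" --pt "0.5 3 0 0" --pt "0.9 5.3 0 0" --pt "1.3 7.6 0 0" --pt "1.7 10 0 0" --pt "2.1 12.2 0 0" --pt "2.4 14 0 0" --pt "2.5 14.8 0 0" --pt "2.5 14.8 0 0" --pt "2.5 14.8 0 0"

```text
clock: 26.23
position: [0.4573, -0.0102, 0.1374]
tool_rot: [-3.141, -0.001, 2.833]
force: [-0.7, -0.4, -2.0]
grip_width: 0.056
```

Request:
apply_moves --pt "0 0 1 0" --pt "0 0 2.5 0" --pt "0 0 4 0" --pt "0 0 5.5 0" --pt "0 0 7 0" --pt "0 0 8.5 0" --pt "0 0 10 0" --pt "0 0 11 0" --pt "0 0 11 0" --pt "0 0 11 0"

```text
clock: 27.07
position: [0.4571, -0.0108, 0.0274]
tool_rot: [-3.141, -0.001, 2.832]
force: [0.0, 0.2, -1.6]
grip_width: 0.0562
```

```bash
python3 - <<'E'
from h import *
go((.458,-.010,.0145))
E
```

```text
t 27.07 at [ 0.4571 -0.0108  0.0274] rot [-3.141e+00 -1.000e-03  2.832e+00] w 0.05616618500347275 q7 1.44
(0.458, -0.01, 0.0145) [-0.06  0.1   1.29]
```

Request:
apply_moves --pt "-0.05 0.1 0.3 0" --pt "-0.05 0.1 0.6 0" --pt "-0.05 0.1 0.9 0" --pt "-0.05 0.1 1.1 0" --pt "-0.05 0.1 1.2 0" --pt "-0.05 0.1 1.3 0" --pt "-0.05 0.1 1.3 0" --pt "-0.05 0.1 1.3 0" --pt "-0.05 0.1 1.3 0" --pt "-0.05 0.1 1.3 0"

```text
clock: 27.9
position: [0.4584, -0.0093, 0.0149]
tool_rot: [-3.142, 0.0, 2.833]
force: [-0.0, 0.4, -1.3]
grip_width: 0.0558
```

Request:
apply_moves --pt "0 0 0 0" --pt "0 0 0 0" --pt "0 0 0 0" --pt "0 0 0 0" --pt "0 0 0 0" --pt "0 0 0 0" --pt "0 0 0 0" --pt "0 0 0 0" --pt "0 0 0 0" --pt "0 0 0 0" --claw 0

```text
clock: 28.73
position: [0.4584, -0.0093, 0.0148]
tool_rot: [-3.142, -0.0, 2.833]
force: [0.8, -0.0, -0.2]
grip_width: 0.0853
```

Request:
apply_moves --pt "0 0 -1 0" --pt "0 0 -2.5 0" --pt "0 0 -4.5 0" --pt "0 0 -7 0" --pt "0 0 -9.5 0" --pt "0 0 -11.5 0" --pt "0 0 -12 0" --pt "0 0 -12 0" --pt "0 0 -12 0" --pt "0 0 -12 0"

```text
clock: 29.57
position: [0.4579, -0.0093, 0.1342]
tool_rot: [-3.141, -0.001, 2.833]
force: [-0.3, -0.1, 0.3]
grip_width: 0.0856
```

```bash
python3 - <<'E'
from h import *
s=cams.grab_frame("scene");t=cams.grab_frame("top")
for f in(s,t):
  for k in("blue","red"):
    for b,u in blobs(f,k):
      if 270<u[0]<360: print(k,b,u.round(1),*[(z,onz(f,u,z)[:2].round(4)) for z in (.02,.04,.046)])
go((.4365,-.159,.135))
E
```

```text
blue [332, 216, 19, 11, 157] [340.9 220.8] (0.02, array([ 0.4504, -0.1879])) (0.04, array([ 0.4321, -0.1578])) (0.046, array([ 0.4267, -0.1488]))
red [292, 232, 30, 26, 478] [306.8 245.2] (0.02, array([ 0.4539, -0.0056])) (0.04, array([0.4355, 0.0198])) (0.046, array([0.43  , 0.0275]))
blue [325, 198, 19, 19, 276] [333.7 207. ] (0.02, array([ 0.4378, -0.1573])) (0.04, array([ 0.4353, -0.1571])) (0.046, array([ 0.4345, -0.157 ]))
red [285, 198, 18, 17, 169] [294.3 207.7] (0.02, array([ 0.4379, -0.0244])) (0.04, array([ 0.4354, -0.026 ])) (0.046, array([ 0.4347, -0.0264]))
t 29.67 at [ 0.4579 -0.0094  0.134 ] rot [-3.141e+00 -1.000e-03  2.833e+00] w 0.08570847756914296 q7 1.37
(0.4365, -0.159, 0.135) [ -2.51 -14.91  -0.09]
```

Request:
apply_moves --pt "-0.2 -1 0 0" --pt "-0.5 -3 0 0" --pt "-0.9 -5.3 0 0" --pt "-1.3 -7.6 0 0" --pt "-1.7 -10 0 0" --pt "-2.1 -12.2 0 0" --pt "-2.3 -14 0 0" --pt "-2.4 -14.7 0 0" --pt "-2.4 -14.7 0 0" --pt "-2.4 -14.7 0 0"

```text
clock: 30.5
position: [0.4363, -0.1565, 0.1345]
tool_rot: [3.142, -0.001, 2.832]
force: [0.9, -0.7, 0.9]
grip_width: 0.0851
```

Request:
apply_moves --pt "0 0 0.7 0" --pt "0 0 1.5 0" --pt "0 0 2.5 0" --pt "0 0 3.5 0" --pt "0 0 4.5 0" --pt "0 0 5.5 0" --pt "0 0 6 0" --pt "0 0 6 0" --pt "0 0 6 0" --pt "0 0 6 0"

```text
clock: 31.33
position: [0.4367, -0.1567, 0.0751]
tool_rot: [-3.142, 0.0, 2.833]
force: [0.0, 1.0, -0.6]
grip_width: 0.0853
```

```bash
python3 - <<'E'
from h import *
go((.4352,-.1575,.006))
f=cams.grab_frame("scene");crop(f,300,180,80,80,6,"pics/i.png")
E
```

```text
t 31.33 at [ 0.4367 -0.1567  0.0751] rot [-3.142  0.     2.833] w 0.08531556786757266 q7 1.74
(0.4352, -0.1575, 0.006) [ 0.12 -0.12  6.91]
```

View pics/i.png

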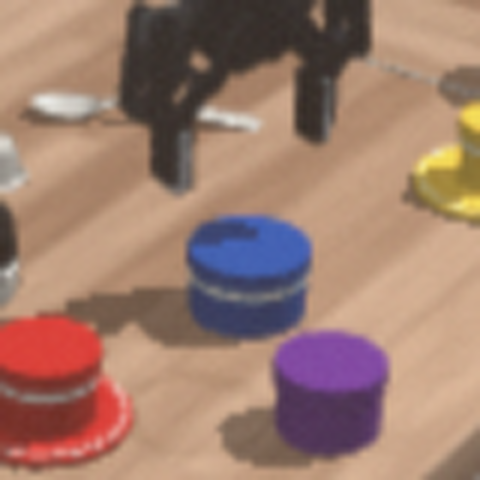

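The open gripper is above the blue pot (crop 250,275) and aligned with it. I descend gradually with the small correction.

Request:
apply_moves --pt "0.1 -0.1 0.5 0" --pt "0.1 -0.1 1.2 0" --pt "0.1 -0.1 2 0" --pt "0.1 -0.1 2.8 0" --pt "0.1 -0.1 3.6 0" --pt "0.1 -0.1 4.4 0" --pt "0.1 -0.1 5.2 0" --pt "0.1 -0.1 6 0" --pt "0.1 -0.1 6.7 0" --pt "0.1 -0.1 6.9 0"

```text
clock: 32.22
position: [0.4349, -0.1572, 0.0046]
tool_rot: [-3.142, -0.001, 2.833]
force: [-0.2, -0.2, 0.8]
grip_width: 0.0852
```

Request:
apply_moves --pt "0 0 0 0" --pt "0 0 0 0" --pt "0 0 0 0" --pt "0 0 0 0" --pt "0 0 0 0" --pt "0 0 0 0" --pt "0 0 0 0" --pt "0 0 0 0" --pt "0 0 0 0" --pt "0 0 0 0" --claw 1 --force 45

```text
clock: 33.05
position: [0.4354, -0.1573, 0.0061]
tool_rot: [3.142, 0.0, 2.833]
force: [-1.2, 0.2, 6.9]
grip_width: 0.0651
```

Request:
apply_moves --pt "0 0 -0.3 0" --pt "0 0 -0.8 0" --pt "0 0 -2 0" --pt "0 0 -4 0" --pt "0 0 -6 0" --pt "0 0 -8 0" --pt "0 0 -10 0" --pt "0 0 -12 0" --pt "0 0 -13 0" --pt "0 0 -13 0"

```text
clock: 33.88
position: [0.4362, -0.1573, 0.1376]
tool_rot: [3.141, 0.003, 2.833]
force: [0.1, -0.6, -1.8]
grip_width: 0.0648
```

```bash
python3 - <<'E'
from h import *
go((.455,.0,.136),(.45,.15,.136),(.387,.350,.136))
E
```

```text
t 33.88 at [ 0.4362 -0.1573  0.1376] rot [3.141e+00 3.000e-03 2.833e+00] w 0.06481191692404695 q7 1.7
(0.455, 0.0, 0.136) [ 2.99 15.56  0.16]
(0.45, 0.15, 0.136) [ 8.02 29.7   0.15]
(0.387, 0.35, 0.136) [20.1  46.84  0.13]
```

Request:
apply_moves --pt "0.3 1.5 0 0" --pt "0.9 4.5 0 0" --pt "1.5 7.8 0 0" --pt "2.2 11.2 0 0" --pt "3 14.6 0 0" --pt "4.2 18 0 0" --pt "5.4 21.4 0 0" --pt "6.6 24.6 0 0" --pt "7.6 27.8 0 0" --pt "8.4 29.7 0 0"

```text
clock: 34.72
position: [0.4448, 0.1547, 0.1347]
tool_rot: [-3.142, -0.001, 2.836]
force: [0.8, 0.1, -2.5]
grip_width: 0.0647
```

Request:
apply_moves --pt "1 1.5 0 0" --pt "2.5 3.6 0 0" --pt "4.3 6.2 0 0" --pt "6.1 8.8 0 0" --pt "7.9 11.4 0 0" --pt "9.5 14 0 0" --pt "11 16 0 0" --pt "11.6 17 0 0" --pt "11.7 17.1 0 0" --pt "11.7 17.1 0 0"

```text
clock: 35.55
position: [0.3856, 0.3494, 0.1348]
tool_rot: [-3.14, -0.0, 2.834]
force: [0.4, -1.2, -2.7]
grip_width: 0.0652
```

```bash
python3 - <<'E'
from h import *
go((.387,.35,.0125))
E
```

```text
t 35.55 at [0.3856 0.3494 0.1348] rot [-3.14  -0.     2.834] w 0.06519633265731002 q7 0.63
(0.387, 0.35, 0.0125) [-0.12  0.11 12.23]
```

Request:
apply_moves --pt "0 0.1 1 0" --pt "-0.1 0.1 2.5 0" --pt "-0.1 0.1 4 0" --pt "-0.1 0.1 5.5 0" --pt "-0.1 0.1 7 0" --pt "-0.1 0.1 8.5 0" --pt "-0.1 0.1 10 0" --pt "-0.1 0.1 11 0" --pt "-0.1 0.1 11 0" --pt "-0.1 0.1 11 0"

```text
clock: 36.38
position: [0.3875, 0.3494, 0.0254]
tool_rot: [-3.14, -0.0, 2.832]
force: [0.4, -0.6, -3.0]
grip_width: 0.0649
```

```bash
python3 - <<'E'
from h import *
go((.387,.35,.0125))
E
```

```text
t 36.38 at [0.3875 0.3494 0.0254] rot [-3.14  -0.     2.832] w 0.0648738561119653 q7 0.69
(0.387, 0.35, 0.0125) [0.07 0.05 1.29]
```

Request:
apply_moves --pt "0.05 0.05 0.3 0" --pt "0.05 0.05 0.6 0" --pt "0.05 0.05 0.9 0" --pt "0.05 0.05 1.1 0" --pt "0.05 0.05 1.2 0" --pt "0.05 0.05 1.3 0" --pt "0.05 0.05 1.3 0" --pt "0.05 0.05 1.3 0" --pt "0.05 0.05 1.3 0" --pt "0.05 0.05 1.3 0"

```text
clock: 37.22
position: [0.3871, 0.351, 0.0129]
tool_rot: [3.141, 0.0, 2.833]
force: [-0.4, 0.5, -2.4]
grip_width: 0.0647
```

Request:
apply_moves --pt "0 0 0 0" --pt "0 0 0 0" --pt "0 0 0 0" --pt "0 0 0 0" --pt "0 0 0 0" --pt "0 0 0 0" --pt "0 0 0 0" --pt "0 0 0 0" --pt "0 0 0 0" --pt "0 0 0 0" --claw 0

```text
clock: 38.05
position: [0.387, 0.351, 0.0128]
tool_rot: [-3.142, 0.0, 2.833]
force: [0.5, 1.1, -0.1]
grip_width: 0.0857
```

Request:
apply_moves --pt "0 0 -0.7 0" --pt "0 0 -1.7 0" --pt "0 0 -3 0" --pt "0 0 -5 0" --pt "0 0 -8 0" --pt "0 0 -11 0" --pt "0 0 -14 0" --pt "0 0 -17 0" --pt "0 0 -20 0" --pt "0 0 -20 0"

```text
clock: 38.88
position: [0.3886, 0.3521, 0.2188]
tool_rot: [3.134, 0.003, 2.832]
force: [0.8, 0.4, -0.1]
grip_width: 0.0855
```

Request:
apply_moves --pt "2 2 0 0" --pt "4 4 0 0" --pt "6 6 0 0" --pt "8 8 0 0" --pt "10 10 0 0" --pt "12 12 0 0" --pt "14 14 0 0" --pt "15 15 0 0" --pt "15 15 0 0" --pt "15 15 0 0"

```text
clock: 39.72
position: [0.2895, 0.5393, 0.2132]
tool_rot: [-3.141, 0.0, 2.833]
force: [1.6, -1.1, -1.0]
grip_width: 0.0855
```

```bash
python3 - <<'E'
from h import *
go()
s=cams.grab_frame("scene");t=cams.grab_frame("top")
crop(s,210,170,210,180,3.8,"pics/j.png");crop(t,160,140,260,120,3,"pics/k.png")
E
```

```text
t 39.72 at [0.2895 0.5393 0.2132] rot [-3.141  0.     2.833] w 0.08550917613921886 q7 0.26
```

View pics/j.png

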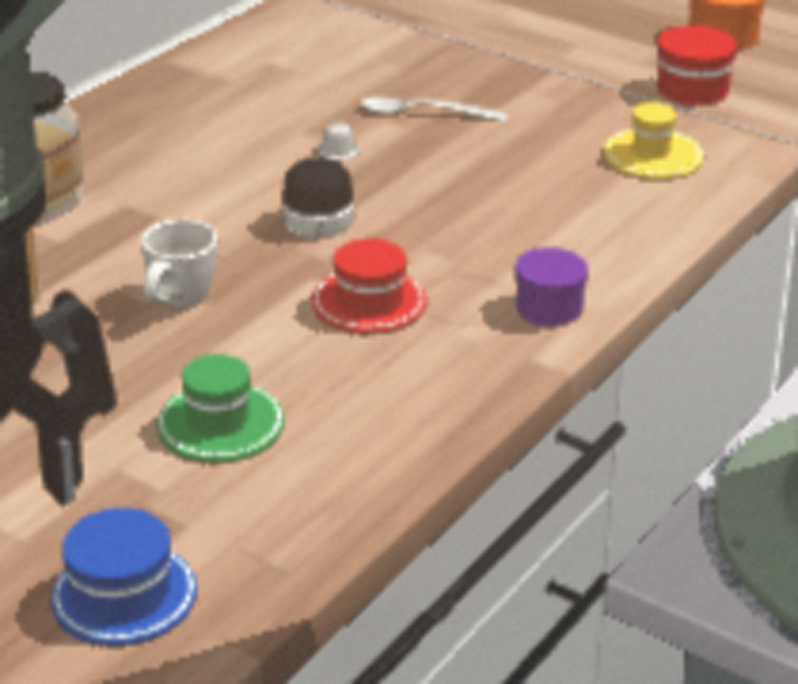

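View pics/k.png

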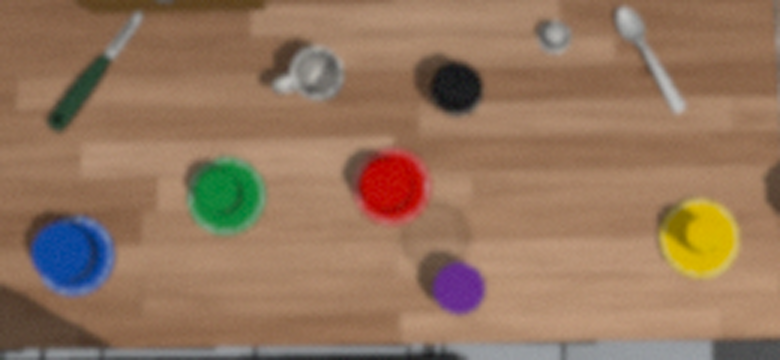

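All four pots stand upright. Blue's lid (scene crop 117,545 against coaster 124,587) looks a little to one side, so I check it numerically against the expected projections.

```bash
python3 - <<'E'
from h import *
s=cams.grab_frame("scene");t=cams.grab_frame("top")
C=dict(blue=(.387,.350),green=(.4525,.179),red=(.458,-.01),yellow=(.3935,-.355))
W=dict(blue=.033,green=.024,red=.0285,yellow=.0195)
# fit lid: correlate projected lid disc outline with gradient magnitude in both views, search centre
th=np.linspace(0,2*np.pi,90)
for k,(x,y) in C.items():
  for n,f in(("scene",s),("top",t)):
    g=cv2.GaussianBlur(f["color"],(0,0),.6).astype(np.float32)
    G=sum(np.hypot(cv2.Sobel(g[...,i],-1,1,0),cv2.Sobel(g[...,i],-1,0,1)) for i in range(3))
    for nm,r,z in(("lid",W[k],.046),("coaster",.045,.006)):
      def sc(d):
        P=np.array([proj(f,(x+d[0]+r*np.cos(a),y+d[1]+r*np.sin(a),z)) for a in th],np.float32)
        return cv2.remap(G,P[:,:1],P[:,1:],cv2.INTER_LINEAR).mean()
      D=[(a*.002,b*.002) for a in range(-6,7) for b in range(-6,7)]
      v=np.array([sc(d) for d in D]);w=np.exp((v-v.max())/(.04*v.max()))
      print(k,n,nm,((w[:,None]*np.array(D)).sum(0)/w.sum()*1000).round(1),"mm")
for n,p in(("espresso_cup",(.58,.085)),("kitchen_timer",(.577,-.087))):
  print(n,[np.round(d["uv"]).tolist() for d in cams.pinpoint("scene",n)][:1],[np.round(d["uv"]).tolist() for d in cams.pinpoint("top",n)][:1])
E
```

```text
blue scene lid [-1.5  1.4] mm
blue scene coaster [-1.   0.3] mm
blue top lid [2.2 2.4] mm
blue top coaster [1.9 2.3] mm
green scene lid [-1.7  1.8] mm
green scene coaster [-5.1  5.9] mm
green top lid [9.9 9.2] mm
green top coaster [4.  6.2] mm
red scene lid [-3.6  2.7] mm
red scene coaster [-4.  8.] mm
red top lid [ 0.6 -0.4] mm
red top coaster [7.7 8.7] mm
yellow scene lid [ 1.2 -3.4] mm
yellow scene coaster [-0.9  0.5] mm
yellow top lid [11.2 -9.5] mm
yellow top coaster [3.3 1.3] mm
espresso_cup [[252.0, 248.0]] [[264.0, 163.0]]
kitchen_timer [[293.0, 230.0]] [[310.0, 168.0]]
```

```bash
python3 -c "
from workcell import workorder
print(workorder.job_done())"
```

```text
the job is handed in; nothing more can be done
None
```

I took the tower apart from the top, in the order yellow, green, red, blue. Each pot now stands upright on the coaster of its own colour. I handed the job in at about 40 s with the gripper open and well clear of the pots.

**Checks that agreed:** The last scene and top pictures show all four pots upright and centred by eye. For blue, the fitted lid and coaster centres agreed to about 1 mm in both views. The cup and timer were found within 4 pixels of where they started. The highest wrist reading I saw was about 11 N.

**Checks that disagreed:** The same edge fit was unreliable for green, red and yellow, because pot and coaster share a colour and the edges are weak. Its lid and coaster offsets differed by up to about 13 mm. I discounted it, because each pot was released within about 1 mm of its coaster's centre. I had measured those centres in two views that agreed to about 4 mm.

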